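Slide the tall glue bottle into its bay

TASK

Push the tall glue bottle across the desk, low on its body so that it slides upright and never tips, into the bay of the wooden organiser until it stands against the bay's back wall, then leave it standing there. Push it slowly and do not grasp or lift it. Leave the ink jar, the rubber stamp and the tape roll where they are.

Things in the scene. Friction and masses are not known exactly. Their poses are not given: they have to be found in the camera images.
- glue: Tall white glue bottle with paper label and grey nozzle, loose on the desk. Round body 52 mm across, straight from the desk up to 130 mm, then a shoulder and narrow nozzle to 200 mm in all. About 0.26 kg; it tips if pushed too high on its side and slides if pushed within about 30 mm of the desk. Origin: centre of its underside; z up along the bottle.
- bay: Light wooden desk organiser, fixed: a U-shaped bay. Origin: on the desk, where the bottle's axis stands when it is centred in the bay and touches the back wall. y axis points out of the open mouth (roughly to the robot's left), z up. Back wall face at y = -26 mm, side walls' inner faces at x = -42 and +42 mm; walls 12 mm thick, 36 mm high. No floor or sill: the bottle slides on the desk.
- bay_mouth (a point): Centre of the bay's open mouth, on the desk, 34 mm along the bay's y axis from its origin: the side walls end here.
- pen_block (a point): Top centre of the pen block behind the bay's back wall, part of the organiser: 108 by 60 mm, 62 mm high, pens stand in it up to 160 mm above the desk.
- ink: Squat ink jar with a black lid, loose, 54 mm across and 62 mm tall; stands on the same side as the glue bottle, nearer to or farther from the robot. Origin: centre of its underside. Not to be disturbed.
- stamp: Rubber stamp with a turned wooden handle, loose, block 62 by 36 mm, 88 mm tall. Origin: centre of its underside. Not to be disturbed.
- tape: Roll of paper tape lying flat, loose, 72 mm across, 24 mm high. Origin: centre of its underside. Not to be disturbed.
Not all that is in view belongs to the job. What is meant by the bay is not blue, pink or red, and is the smaller of those in its own colour.

How it is judged:
By the outcome, as a careful person would: the job done as asked, in the order asked, and still so for the second after the job is handed in, with the robot touching nothing.
It also fails if it takes over 51 s, if anything falls off the work surface, if the arm or the gripper's body presses on something with over 40 N, if the wrist force passes 120 N, or if a joint passes its speed limit or range.

ROBOT

A 6-joint arm with a two-finger parallel gripper is mounted at the origin on the work surface. World frame = base frame: x ahead of the robot, y to its left, z up, the work surface at z = 0. Lengths are in m, angles in degrees, forces in N, time in s.
With the tool pointing down it reaches from about 0.35 to 0.925 m from the base axis. Payload 6.4 kg.
Tool frame: the origin (TCP) lies on the centre line of the jaws, within the pads' length; the fingertips stand 19 mm ahead of it and the grasp point (between the pads) is the TCP; z points along the fingers, y is the direction in which the jaws open and shut (so a half turn about z gives the same grasp; the last joint's range is limited). The gripper opens to 94 mm and grips with 3 to 60 N. Pads are 16 mm wide; open, the fingers measure 119 mm over their backs; the gripper's body (75 mm by 177 mm) begins 78 mm behind the grasp point.
Start: joints at [65.942, 14.043, 89.255, -0, 76.702, -9.975], TCP at [0.158, 0.63, 0.202] pointing down, gripper open.
Joint ranges: [-179.41, 179.41], [-58.25, 129.5], [7.25, 145.43], [-54.29, 234.29], [11.92, 165.04], [-157.13, 157.13]. Speed limits (degrees/s): [147.25, 147.25, 180, 180, 180, 180].

INTERFACE

Orientations are given as [roll, pitch, yaw] about the fixed x, y, z axes, in that order (R = Rz(yaw) Ry(pitch) Rx(roll)).
In Python, from station import sense, snapshot, manip, cut_out gives the robot as it stands.
- The arm moves only by the tool step_arm, never from a script. Its argument "deltas" is one flat list of numbers, 7 for each row, row after row: the opening, from -1 (shut) to 1 (fully open), then the shift along the tool's x, y, z in cm, then the turn, a rotation vector about the tool's x, y, z in rad. In form: [claw, x, y, z, ax, ay, az, claw, x, y, z, ax, ay, az, ...]. A call has exactly 5 rows; each row is the pose to reach, as a shift and turn from the pose commanded when the call began, along the tool's axes at that moment; what a row does not reach only later rows make up. A row lasts 1/8 s, in which the tool goes at most 62.5 mm and 10.7 degrees, less where a joint would pass 70% of its speed; a pose out of reach is approached as far as the arm can. A call with a gripper value outside its range is refused whole. The fingers move at their own pace and stop on an object; "force" is the grip in N (left out, the last holds). Time passes only in rows, so rows that repeat a pose let the fingers close, or fill a call up. It gives the time, the measured TCP pose, the force and the opening at its end, in the units of the state.
- sense(): the state, without advancing time (a new reading comes with each control period).
- snapshot(name): name is "scene" or "top" or "wrist"; returns a dict with "image" (400x640x3 uint8, blue, green, red), "mtx" (3x3 intrinsics, pixels), "rvec" (rotation vector, rad) and "tvec" (3), from world to camera coordinates, as OpenCV has them. Camera axes: x right, y down, z forward; pixel columns grow to the right and rows downward; lengths in m; the calibration is good to about 2 mm. A picture is of the moment at which its call begins. There is no depth.
- manip.hand_in(): hands the job in, once; it reports no verdict.
Trained networks look in a picture, given as the dict that the camera call returned (one of the last four; its "shot" number tells which), for a name from the list of things; names that differ only in an ending like _2 or _b are one class to them, and where a whole thing is asked for, a point or a joint stands for the part that bears it (a point fixed in the world has none). Each returns a list of dicts, best first, with "p" (0 to 1); they miss things now and then, are a little off and sometimes report something else, mostly with a low value. They report only what shows in the picture. A call takes as long as a camera call. They do not tell look-alikes from the thing itself.
- cut_out(picture, target): "mask" (400x640 bool, what is visible of it) and "centre" ([row, column] in pixels, amid what is visible of it).
The state is a dict: "time": time; "joints": joint angles; "qd": joint speeds; "joint_torque": joint torques, N m; "position": TCP position; "tool_rot": TCP orientation; "ft_force": force on the tool from outside, world axes, zero at the start; "ft_torque": the same for the moment, N m; "opening": finger opening in m.
Only numpy, scipy, OpenCV 4.12 (cv2) and the standard library are available. Lean on these libraries where they do the work, as an engineer would, in place of code of your own. Each camera call takes 0.05 s, during which the arm holds its last target. There are 200 camera calls.

## Working session

There is one attempt and no reset: what is moved stays moved. The work goes in short steps, Python scripts to look and compute and a tool call to move; the robot and the scene stay as the last step left them, time stands still between calls to the robot, and variables do not carry over. Pictures are saved under pics/ and viewed, about 8 in all and at most 12, crops included, and the job is handed in when it is done.

Besides the shell and the picture viewer there is one more tool, called after "Call:" as name(argument=value, ...) on one line, values as JSON. step_arm: Moves the arm, as the interface text tells. Its arguments: {"type":"object","properties":{"deltas":{"type":"array","items":{"type":"number"}},"force":{"type":"number"}},"required":["deltas"]}

```bash
mkdir -p pics; cat > h.py <<'E'
import numpy as np, cv2
from station import sense, snapshot, manip, cut_out
def ray(p,uv,z=0.):
    R=cv2.Rodrigues(np.array(p["rvec"],float))[0];t=np.array(p["tvec"],float).ravel()
    d=R.T@np.linalg.inv(np.array(p["mtx"]))@np.array([uv[0],uv[1],1.]);c=-R.T@t
    return c+d*(z-c[2])/d[2]
def proj(p,X):
    return cv2.projectPoints(np.array(X,float).reshape(-1,3),np.array(p["rvec"],float),np.array(p["tvec"],float),np.array(p["mtx"],float),None)[0].reshape(-1,2)
E
python3 - <<'E'
from h import *
for n in ["top","scene"]:
    p=snapshot(n);cv2.imwrite(f"pics/{n}1.png",p["image"])
    R=cv2.Rodrigues(np.array(p["rvec"],float))[0];print(n,-R.T@np.array(p["tvec"]).ravel())
    for t in ["glue","bay","ink","stamp","tape"]:
        for d in cut_out(p,t)[:4]:
            m=d["mask"];ys,xs=np.where(m);c=d["centre"]
            print(t,round(d["p"],2),np.round(c),(xs.min(),xs.max(),ys.min(),ys.max()),m.sum(),np.round(ray(p,(c[1],c[0])),3))
s=sense();print(s["time"],s["position"],s["tool_rot"],s["opening"])
E
```

```text
top [ 0.38787934 -0.01483884  0.99450396]
glue 0.82 [159. 238.] (np.int64(225), np.int64(254), np.int64(142), np.int64(173)) 620 [0.66  0.205 0.   ]
glue 0.4 [257. 427.] (np.int64(404), np.int64(432), np.int64(242), np.int64(269)) 415 [ 0.379 -0.298  0.   ]
bay 0.94 [332. 216.] (np.int64(168), np.int64(243), np.int64(297), np.int64(367)) 3303 [0.204 0.259 0.   ]
bay 0.79 [315. 475.] (np.int64(429), np.int64(507), np.int64(287), np.int64(346)) 2145 [ 0.228 -0.412  0.   ]
bay 0.71 [172. 384.] (np.int64(347), np.int64(406), np.int64(146), np.int64(200)) 1530 [ 0.613 -0.198  0.   ]
bay 0.57 [266. 330.] (np.int64(276), np.int64(362), np.int64(234), np.int64(312)) 2957 [ 0.362 -0.04   0.   ]
ink 0.83 [231. 229.] (np.int64(216), np.int64(239), np.int64(219), np.int64(239)) 400 [0.463 0.228 0.   ]
ink 0.48 [117. 312.] (np.int64(301), np.int64(324), np.int64(104), np.int64(128)) 352 [ 0.776 -0.003  0.   ]
stamp 0.79 [116. 310.] (np.int64(301), np.int64(324), np.int64(103), np.int64(129)) 393 [0.779 0.004 0.   ]
stamp 0.31 [259. 423.] (np.int64(403), np.int64(433), np.int64(242), np.int64(268)
[... 671 characters left out ...]
nt64(162), np.int64(205)) 1139 [ 0.224 -0.393  0.   ]
ink 0.82 [166. 380.] (np.int64(372), np.int64(388), np.int64(155), np.int64(176)) 296 [0.453 0.239 0.   ]
ink 0.16 [204. 397.] (np.int64(389), np.int64(410), np.int64(178), np.int64(220)) 602 [0.611 0.209 0.   ]
stamp 0.68 [271. 369.] (np.int64(360), np.int64(375), np.int64(256), np.int64(280)) 277 [0.774 0.003 0.   ]
stamp 0.23 [165. 377.] (np.int64(372), np.int64(386), np.int64(156), np.int64(176)) 261 [0.445 0.233 0.   ]
tape 0.86 [210. 242.] (np.int64(228), np.int64(250), np.int64(197), np.int64(219)) 308 [ 0.393 -0.262  0.   ]
0.6 [0.15813729 0.63046676 0.20216159] [-1.79999289e+02 -1.46708479e-03  1.65918173e+02] 0.09399705827217268
```

View pics/top1.png

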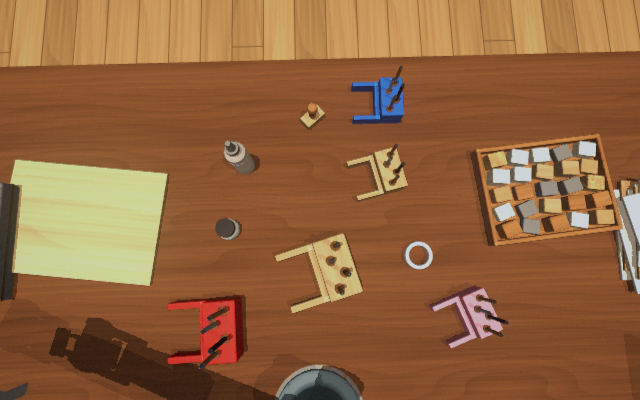

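View pics/scene1.png

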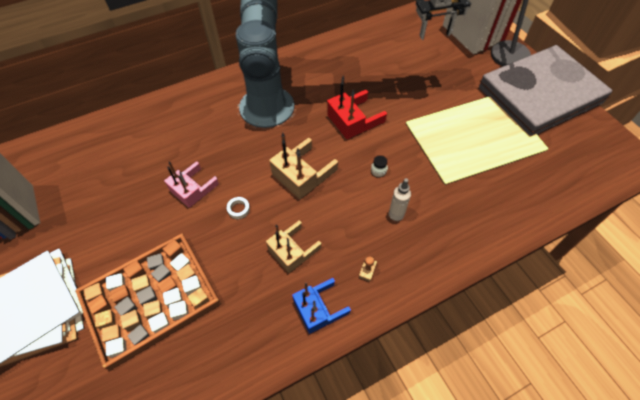

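The light-wood candidates in the top view are the large organiser at (320,272) and the small one at (378,173). Blue (378,100), pink (468,317) and red (207,331) are excluded. I choose the small one at (378,173). The glue is at (240,158), with its base near (246,170). The ink is at (228,229), the stamp at (312,116) and the tape at (419,255).

```bash
cat > fit.py <<'E'
from h import *
from scipy.optimize import minimize
def box(x0,x1,y0,y1,h): return np.array([[x,y,z] for x in(x0,x1) for y in(y0,y1) for z in(0,h)])/1000
BAY=[box(-54,-42,-38,34,36),box(42,54,-38,34,36),box(-54,54,-38,-26,36),box(-54,54,-98,-38,62)]
a=np.linspace(0,2*np.pi,24,endpoint=False)
def cyl(r,z0,r2,z1): return np.array([[q*np.cos(t),q*np.sin(t),z] for q,z in((r,z0),(r2,z1)) for t in a])/1000
GLUE=[cyl(26,0,26,130),cyl(26,130,10,150),cyl(9,150,6,200)]
INK=[cyl(27,0,27,62)]
def place(P,q):
    c,s=np.cos(q[2]),np.sin(q[2]);return P@np.array([[c,s,0],[-s,c,0],[0,0,1]])+[q[0],q[1],0]
S=4
def render(p,parts,q):
    im=np.zeros((400*S,640*S),np.uint8)
    for P in parts:
        cv2.fillConvexPoly(im,cv2.convexHull(np.round(((proj(p,place(P,q))+.5)*S-.5)).astype(np.int32)),1)
    return im
def fit(views,parts,q0,yaw=True):
    M=[(p,cv2.resize(m.astype(np.uint8),None,fx=S,fy=S,interpolation=0)) for p,m in views]
    def cost(q):
        q=[q[0],q[1],q[2]/5 if yaw else 0];c=0
        for p,m in M:
            r=render(p,parts,q);c+=1-(r&m).sum()/(r|m).sum()
        return c/len(M)
    o=minimize(cost,[q0[0],q0[1],q0[2]*5],method="Nelder-Mead",options=dict(initial_simplex=np.array([q0[0],q0[1],q0[2]*5])+np.array([[0,0,0],[.02,0,.3],[0,.02,-.3],[.02,.02,.6]]),xatol=2e-4,fatol=1e-4))
    return np.r_[o.x[:2],o.x[2]/5 if yaw else 0],o.fun
def pick(p,t,xy):
    uv=proj(p,[*xy,.03])[0];L=cut_out(p,t)
    L=[d for d in L if np.hypot(d["centre"][1]-uv[0],d["centre"][0]-uv[1])<35]
    return L[0]["mask"] if L else None
E
python3 - <<'E'
from fit import *
T=snapshot("top");C=snapshot("scene")
res={}
for t,parts,q0,yaw in [("bay",BAY,(.62,-.165,.26),1),("glue",GLUE,(.63,.19,0),0),("ink",INK,(.46,.22,0),0)]:
    v=[(p,pick(p,t,q0)) for p in(T,C)];v=[x for x in v if x[1] is not None]
    for vv in [v]+[[x] for x in v]:
        for y0 in ([q0[2],-q0[2]] if yaw else [0]):
            q,f=fit(vv,parts,(q0[0],q0[1],y0),yaw);print(t,len(vv),np.round(q,4),np.degrees(q[2]).round(1),round(f,3))
            if len(vv)==len(v) and (t not in res or f<res[t][1]): res[t]=(q,f,parts)
im=cv2.resize(T["image"],None,fx=4,fy=4,interpolation=cv2.INTER_CUBIC)
for t,(q,f,parts) in res.items():
    for P in parts:
        h=cv2.convexHull(np.round(((proj(T,place(P,q))+.5)*4-.5)).astype(np.int32));cv2.polylines(im,[h],True,(0,255,0),1)
cv2.imwrite("pics/crop.png",im[480:1000,840:1640])
E
```

```text
Traceback (most recent call last):
  File "fit.py", line 27, in pick
    uv=proj(p,[*xy,.03])[0];L=cut_out(p,t)
       ~~~~^^^^^^^^^^^^^
  File "h.py", line 8, in proj
    return cv2.projectPoints(np.array(X,float).reshape(-1,3),np.array(p["rvec"],float),np.array(p["tvec"],float),np.array(p["mtx"],float),None)[0].reshape(-1,2)
                             ~~~~~~~~~~~~~~~~~~~~~~~~~^^^^^^
ValueError: cannot reshape array of size 4 into shape (3)
```

```bash
sed -i 's/\[\*xy,.03\]/[xy[0],xy[1],.03]/' fit.py
cat > m1.py <<'E'
from fit import *
T=snapshot("top");C=snapshot("scene")
res={}
for t,parts,q0,yaw in [("bay",BAY,(.62,-.165,.26),1),("glue",GLUE,(.63,.19,0),0),("ink",INK,(.46,.22,0),0)]:
    v=[(p,pick(p,t,q0)) for p in(T,C)];v=[x for x in v if x[1] is not None]
    for vv in [v]+[[x] for x in v]:
        for y0 in ([q0[2],-q0[2]] if yaw else [0]):
            y0=y0-np.pi/2*0
            q,f=fit(vv,parts,(q0[0],q0[1],y0),yaw);print(t,len(vv),np.round(q,4),np.degrees(q[2]).round(1),round(f,3))
            if len(vv)==len(v) and (t not in res or f<res[t][1]): res[t]=(q,f,parts)
im=cv2.resize(T["image"],None,fx=4,fy=4,interpolation=cv2.INTER_CUBIC)
for t,(q,f,parts) in res.items():
    for P in parts:
        h=cv2.convexHull(np.round(((proj(T,place(P,q))+.5)*4-.5)).astype(np.int32));cv2.polylines(im,[h],True,(0,255,0),1)
cv2.imwrite("pics/crop.png",im[480:1000,840:1640])
E
python3 m1.py
```

```text
bay 2 [ 0.5922 -0.1363  0.2258] 12.9 0.077
bay 2 [ 0.5922 -0.1363  0.2266] 13.0 0.077
bay 1 [ 0.5923 -0.1367  0.2477] 14.2 0.059
bay 1 [ 0.5924 -0.137   0.2495] 14.3 0.059
bay 1 [ 0.5916 -0.1358  0.206 ] 11.8 0.089
bay 1 [ 0.5914 -0.1363  0.2122] 12.2 0.087
glue 2 [0.643 0.186 0.   ] 0.0 0.063
glue 1 [0.643 0.186 0.   ] 0.0 0.043
glue 1 [0.6431 0.1861 0.    ] 0.0 0.082
ink 2 [0.4669 0.2251 0.    ] 0.0 0.135
ink 1 [0.4662 0.2232 0.    ] 0.0 0.136
ink 1 [0.4666 0.2254 0.    ] 0.0 0.127
```

View pics/crop.png

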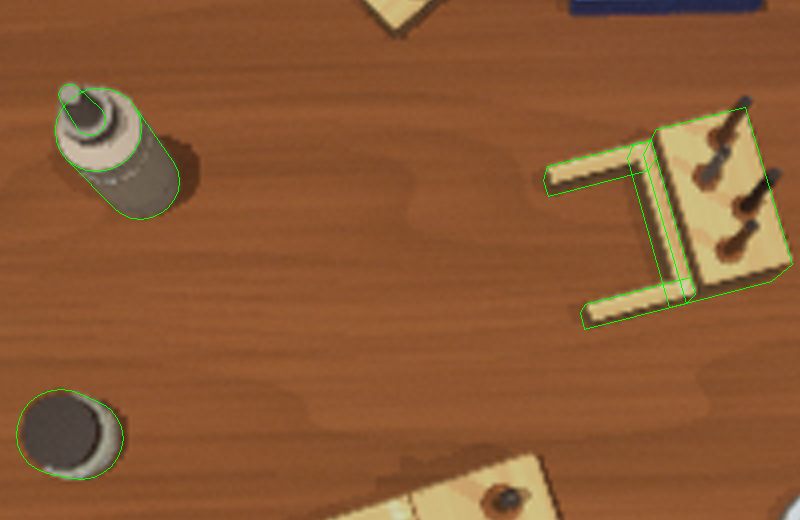

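The green outlines match the glue, the ink and the small wooden bay closely. Bay origin is at about (0.592, -0.137) with yaw about 14°, and the glue is at (0.643, 0.186).

Plan:
- Partly close the fingers to about a 30 mm gap as a V-pusher, tilted 30° with the tips leading, so the palm stays clear of the tall bottle.
- Push diagonally to the mouth axis, then along the bay axis.

```bash
cat > go.py <<'E'
import sys
from h import *
from scipy.spatial.transform import Rotation as Ro
c,s=np.cos(np.radians(30)),np.sin(np.radians(30))
R1=np.array([[0,1,0],[c,0,-s],[-s,0,-c]])
if __name__=="__main__":
    st=sense();R0=Ro.from_euler("xyz",st["tool_rot"],degrees=True).as_matrix()
    X=np.array([float(v) for v in sys.argv[1:4]])
    print("dcm",np.round(R0.T@(X-st["position"])*100,2),"rot",np.round(Ro.from_matrix(R0.T@R1).as_rotvec(),4),st["time"],np.round(st["position"],4),st["opening"],np.round(st["ft_force"],2),np.round(st["joints"],0))
E
python3 go.py .643 .33 .2
```

```text
dcm [-54.34 -17.35   0.22] rot [ 0.3464 -0.4441  1.2927] 1.1 [0.1582 0.6305 0.2022] 0.09420936935732012 [-0.62 -0.1  -0.72] [ 66.  14.  89.   0.  77. -10.]
```

Call:
step_arm(deltas=[-0.36,-5.4,-1.7,0,0.035,-0.044,0.13,-0.36,-10.9,-3.5,0,0.07,-0.089,0.26,-0.36,-16.3,-5.2,0,0.104,-0.133,0.39,-0.36,-21.7,-6.9,0,0.139,-0.178,0.52,-0.36,-27.2,-8.7,0,0.173,-0.222,0.646])

```text
time: 1.72
position: [0.4022, 0.479, 0.2024]
tool_rot: [-174.7, 15.0, 129.1]
ft_force: [1.3, 0.7, -0.4]
opening: 0.0473
```

```bash
python3 go.py .643 .33 .2
```

```text
dcm [-25.78   9.9    6.27] rot [ 0.1728 -0.221   0.6427] 1.725 [0.4022 0.479  0.2024] 0.04727968454115139 [ 1.33  0.71 -0.38] [ 46.  17.  87. -14.  84.  10.]
```

Call:
step_arm(deltas=[-0.36,-5.2,2,1.2,0.035,-0.044,0.129,-0.36,-10.3,4,2.5,0.069,-0.088,0.257,-0.36,-15.5,6,3.8,0.104,-0.133,0.386,-0.36,-20.6,8,5,0.138,-0.177,0.514,-0.36,-25.8,9.9,6.3,0.173,-0.221,0.643])

```text
time: 2.35
position: [0.6437, 0.3308, 0.1992]
tool_rot: [-180.0, 30.0, 90.0]
ft_force: [0.5, 0.2, -0.4]
opening: 0.03
```

```bash
python3 go.py .643 .33 .028
```

```text
dcm [ 8.49 -0.07 14.86] rot [-0.0002  0.0001 -0.0003] 2.35 [0.6437 0.3308 0.1992] 0.03002880342773401 [ 0.46  0.21 -0.42] [ 28.  36.  65. -26.  94.  30.]
```

Call:
step_arm(deltas=[-0.36,2.1,0,3.7,0,0,0,-0.36,4.2,0,7.4,0,0,0,-0.36,6.2,0,10.9,0,0,0,-0.36,7.7,0,13.5,0,0,0,-0.36,8.5,0,14.8,0,0,0])

```text
time: 2.98
position: [0.6414, 0.331, 0.0263]
tool_rot: [-179.8, 30.0, 90.3]
ft_force: [0.2, -0.1, 0.0]
opening: 0.0303
```

```bash
python3 go.py .643 .24 .028; python3 - <<'E'
from h import *
T=snapshot("top");C=snapshot("scene")
f=lambda p,X,k=0:cv2.resize(p["image"],None,fx=4,fy=4,interpolation=cv2.INTER_CUBIC)
t=f(T,0)[440:840,640:1240];u=f(C,0)[560:960,1400:2000]
cv2.imwrite("pics/pre.png",cv2.resize(np.hstack([t,u]),(800,267)) if 0 else np.vstack([t,u])[:, :][:600] if 0 else cv2.resize(np.hstack([t,u]),None,fx=.66,fy=.66))
E
```

```text
dcm [-7.97  0.13  4.41] rot [-0.0013  0.0001  0.0047] 2.975 [0.6414 0.331  0.0263] 0.030313002640822408 [ 0.21 -0.13  0.03] [ 28.  45.  69. -26.  82.  36.]
```

View pics/pre.png

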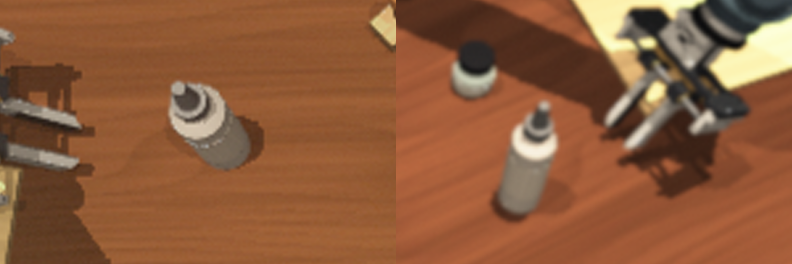

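The left half (top view) shows the fingers at about (75,140), lined up behind the bottle base at about (235,150). The right half (scene view) shows the palm leaning back, clear of the bottle, and the ink well away.

Call:
step_arm(deltas=[-0.36,-2.5,0.05,1.4,0,0,0,-0.36,-5,0.1,2.8,0,0,0,-0.36,-6.7,0.13,3.7,0,0,0,-0.36,-7.7,0.13,4.3,0,0,0,-0.36,-8.4,0.13,4.65,0,0,0])

```text
time: 3.7
position: [0.644, 0.2352, 0.0306]
tool_rot: [-180.0, 29.9, 90.2]
ft_force: [-0.3, 0.9, -0.1]
opening: 0.03
```

```bash
python3 go.py .643 .22 .028
```

```text
dcm [-1.19 -0.11  0.98] rot [ 0.0011 -0.0014  0.0033] 3.7 [0.644  0.2352 0.0306] 0.03000246199355629 [-0.29  0.89 -0.07] [ 22.  39.  79. -29.  76.  32.]
```

Call:
step_arm(deltas=[-0.36,-0.35,-0.05,0.3,0,0,0,-0.36,-0.7,-0.1,0.6,0,0,0,-0.36,-1.1,-0.1,0.85,0,0,0,-0.36,-1.45,-0.1,1.1,0,0,0,-0.36,-1.8,-0.1,1.3,0,0,0])

```text
time: 4.32
position: [0.6428, 0.2131, 0.0277]
tool_rot: [-179.9, 29.9, 90.3]
ft_force: [0.3, -0.5, 0.5]
opening: 0.03
```

```bash
cat > where.py <<'E'
from fit import *
import sys
T=snapshot("top");C=snapshot("scene");st=sense()
g=np.array([float(sys.argv[1]),float(sys.argv[2])])
v=[(p,pick(p,"glue",g)) for p in(T,C)]
for x in v:
    if x[1] is not None:
        q,f=fit([x],GLUE,(g[0],g[1],0),False);d=q[:2]-[.592,-.1368];a=np.radians(14.2)
        print("glue",np.round(q[:2],4),"bay",np.round([d@[np.cos(a),np.sin(a)],d@[-np.sin(a),np.cos(a)]],4),round(f,3),"rel tcp",np.round(q[:2]-st["position"][:2],4))
print(st["time"],np.round(st["position"],4),np.round(st["ft_force"],2),st["opening"])
for n,p in(("t",T),("s",C)):
    u,w=proj(p,[g[0],g[1],.06])[0]
    im=cv2.resize(p["image"],None,fx=4,fy=4,interpolation=cv2.INTER_CUBIC)
    x,y=int(np.clip(u*4-200,0,2160)),int(np.clip(w*4-200,0,1200));
    a=im[y:y+400,x:x+400];b=a if n=="t" else np.hstack([b,a])
    cv2.imwrite("pics/%s.png"%sys.argv[3],b)
E
sed -i 's/    if n==.*//' where.py; python3 where.py .643 .175 w1
```

```text
glue [0.6439 0.1852] bay [0.1293 0.2994] 0.068 rel tcp [ 0.0011 -0.0277]
glue [0.6397 0.1876] bay [0.1258 0.3028] 0.081 rel tcp [-0.0031 -0.0253]
4.425 [0.6428 0.2129 0.0278] [ 0.03 -0.35  0.14] 0.029739257400405627
```

View pics/w1.png

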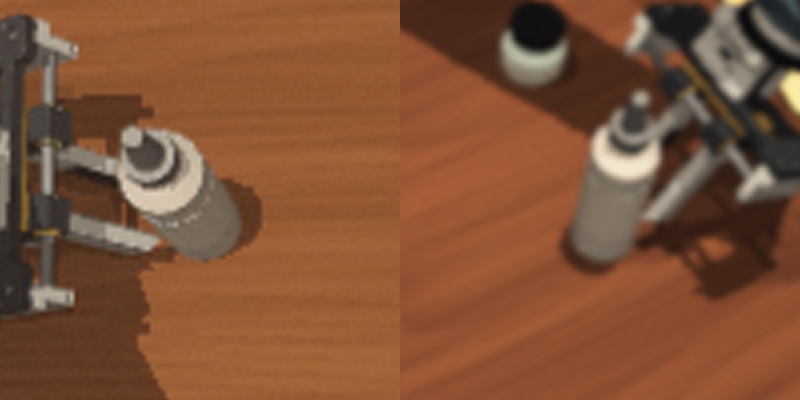

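```bash
python3 - <<'E'
from h import *
T=snapshot("top");C=snapshot("scene")
im=lambda p:cv2.resize(p["image"],None,fx=8,fy=8,interpolation=cv2.INTER_CUBIC)
o=[]
for p in(T,C):
    u,w=proj(p,[.643,.21,.06])[0]*8
    o.append(im(p)[int(w)-250:int(w)+250,int(u)-200:int(u)+200])
cv2.imwrite("pics/w2.png",np.hstack(o))
E
```

```text
(no output)
```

View pics/w2.png

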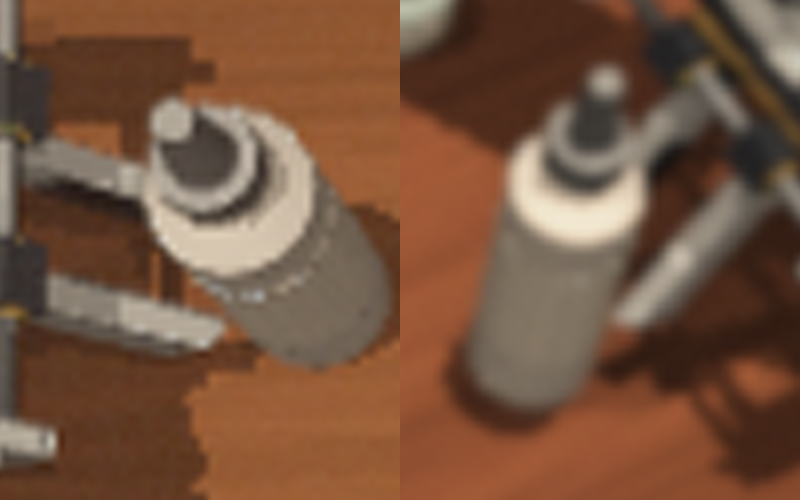

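Both views show the bottle upright with the fingertips just short of its lower body, straddling the axis, and the palm clear. I'll continue a little further to seat it.

Call:
step_arm(deltas=[-0.36,-0.35,0,0.2,0,0,0,-0.36,-0.7,0,0.4,0,0,0,-0.36,-1.05,0,0.6,0,0,0,-0.36,-1.4,0,0.8,0,0,0,-0.36,-1.75,0,1,0,0,0])

```text
time: 5.25
position: [0.6429, 0.1929, 0.0279]
tool_rot: [-179.9, 29.9, 90.2]
ft_force: [1.2, 2.0, 0.5]
opening: 0.0303
```

```bash
python3 where.py .643 .165 w3
```

```text
glue [0.6442 0.1687] bay [0.1256 0.2834] 0.074 rel tcp [ 0.0013 -0.0239]
glue [0.6424 0.1688] bay [0.1238 0.284 ] 0.076 rel tcp [-0.0005 -0.0238]
5.35 [0.6429 0.1927 0.0279] [ 0.11  1.57 -0.41] 0.030493047401656585
```

Call:
step_arm(deltas=[-0.36,-0.41,-0.14,0.24,0,-0.018,0,-0.36,-0.82,-0.27,0.48,0,-0.035,0,-0.36,-1.24,-0.41,0.72,0,-0.053,0,-0.36,-1.65,-0.55,0.95,0,-0.07,0,-0.36,-2.06,-0.68,1.19,0,-0.087,0])

```text
time: 6.08
position: [0.6361, 0.169, 0.0278]
tool_rot: [-179.9, 35.0, 90.3]
ft_force: [0.9, 2.0, -0.4]
opening: 0.03
```

Call:
step_arm(deltas=[-0.36,-0.39,-0.14,0.27,0,0,0,-0.36,-0.78,-0.27,0.55,0,0,0,-0.36,-1.17,-0.41,0.82,0,0,0,-0.36,-1.56,-0.55,1.09,0,0,0,-0.36,-1.95,-0.68,1.36,0,0,0])

```text
time: 6.7
position: [0.6294, 0.1452, 0.0279]
tool_rot: [-179.9, 34.9, 90.2]
ft_force: [0.7, 2.8, 1.0]
opening: 0.0298
```

```bash
python3 where.py .629 .121 w4
```

```text
glue [0.6288 0.1208] bay [0.0989 0.2407] 0.074 rel tcp [-0.0004 -0.0242]
glue [0.6267 0.1228] bay [0.0973 0.2431] 0.082 rel tcp [-0.0026 -0.0222]
6.8 [0.6293 0.145  0.0279] [ 0.11  1.41 -0.43] 0.029896739435723685
```

View pics/w4.png

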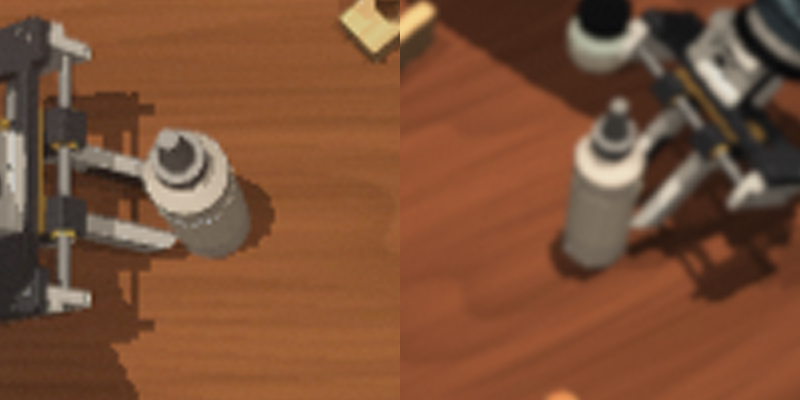

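Upright and cradled: the bottle is at (215,190) in the left half and the palm is clear. I'll continue along the diagonal.

Call:
step_arm(deltas=[-0.36,-0.39,-0.14,0.27,0,0,0,-0.36,-0.78,-0.27,0.55,0,0,0,-0.36,-1.17,-0.41,0.82,0,0,0,-0.36,-1.56,-0.55,1.09,0,0,0,-0.36,-1.95,-0.68,1.36,0,0,0])

```text
time: 7.52
position: [0.6226, 0.1214, 0.0279]
tool_rot: [-179.9, 34.9, 90.3]
ft_force: [1.0, 2.4, -0.2]
opening: 0.0299
```

Call:
step_arm(deltas=[-0.36,-0.39,-0.14,0.27,0,0,0,-0.36,-0.78,-0.27,0.55,0,0,0,-0.36,-1.17,-0.41,0.82,0,0,0,-0.36,-1.56,-0.55,1.09,0,0,0,-0.36,-1.95,-0.68,1.36,0,0,0])

```text
time: 8.15
position: [0.6159, 0.0976, 0.0279]
tool_rot: [-179.9, 34.9, 90.3]
ft_force: [0.7, 3.3, -0.2]
opening: 0.0298
```

Call:
step_arm(deltas=[-0.36,-0.39,-0.14,0.27,0,0,0,-0.36,-0.78,-0.27,0.55,0,0,0,-0.36,-1.17,-0.41,0.82,0,0,0,-0.36,-1.56,-0.55,1.09,0,0,0,-0.36,-1.95,-0.68,1.36,0,0,0])

```text
time: 8.78
position: [0.6092, 0.0738, 0.0279]
tool_rot: [-179.9, 34.9, 90.3]
ft_force: [0.3, 2.2, 0.9]
opening: 0.0298
```

Call:
step_arm(deltas=[-0.36,-0.39,-0.14,0.27,0,0,0,-0.36,-0.78,-0.27,0.55,0,0,0,-0.36,-1.17,-0.41,0.82,0,0,0,-0.36,-1.56,-0.55,1.09,0,0,0,-0.36,-1.95,-0.68,1.36,0,0,0])

```text
time: 9.4
position: [0.6025, 0.05, 0.028]
tool_rot: [-179.9, 34.9, 90.3]
ft_force: [1.0, 1.1, 0.2]
opening: 0.0303
```

Call:
step_arm(deltas=[-0.36,-0.39,-0.14,0.27,0,0,0,-0.36,-0.78,-0.27,0.55,0,0,0,-0.36,-1.17,-0.41,0.82,0,0,0,-0.36,-1.56,-0.55,1.09,0,0,0,-0.36,-1.95,-0.68,1.36,0,0,0])

```text
time: 10.02
position: [0.5957, 0.0262, 0.028]
tool_rot: [-179.9, 34.9, 90.3]
ft_force: [0.8, 1.8, 1.1]
opening: 0.03
```

```bash
python3 where.py .595 .002 w5
```

```text
glue [0.5953 0.0028] bay [0.0374 0.1345] 0.097 rel tcp [-0.0003 -0.0233]
glue [0.5934 0.0041] bay [0.0359 0.1363] 0.074 rel tcp [-0.0022 -0.0219]
10.125 [0.5956 0.0261 0.0279] [ 0.03  1.06 -0.41] 0.030098144416272024
```

Call:
step_arm(deltas=[-0.36,-0.39,-0.13,0.27,0,0,0,-0.36,-0.78,-0.26,0.55,0,0,0,-0.36,-1.17,-0.39,0.82,0,0,0,-0.36,-1.56,-0.52,1.09,0,0,0,-0.36,-1.96,-0.65,1.37,0,0,0])

```text
time: 10.85
position: [0.5894, 0.0022, 0.028]
tool_rot: [-179.9, 34.9, 90.2]
ft_force: [0.5, 1.1, 1.1]
opening: 0.0301
```

Call:
step_arm(deltas=[-0.36,-0.39,-0.13,0.27,0,0,0,-0.36,-0.78,-0.26,0.55,0,0,0,-0.36,-1.17,-0.39,0.82,0,0,0,-0.36,-1.56,-0.52,1.09,0,0,0,-0.36,-1.96,-0.65,1.37,0,0,0])

```text
time: 11.48
position: [0.5829, -0.0216, 0.028]
tool_rot: [-179.9, 34.9, 90.3]
ft_force: [1.2, 1.1, -0.3]
opening: 0.0299
```

Call:
step_arm(deltas=[-0.36,-0.39,-0.13,0.27,0,0,0,-0.36,-0.78,-0.26,0.55,0,0,0,-0.36,-1.17,-0.39,0.82,0,0,0,-0.36,-1.56,-0.52,1.09,0,0,0,-0.36,-1.96,-0.65,1.37,0,0,0])

```text
time: 12.1
position: [0.5765, -0.0456, 0.028]
tool_rot: [-179.9, 34.9, 90.3]
ft_force: [0.4, 1.2, 0.3]
opening: 0.0302
```

```bash
python3 where.py .575 -.07 w6
```

```text
glue [ 0.5759 -0.0703] bay [0.0007 0.0685] 0.077 rel tcp [-0.0005 -0.0245]
glue [ 0.5746 -0.0696] bay [-0.0004  0.0694] 0.082 rel tcp [-0.0018 -0.0238]
12.2 [ 0.5763 -0.0458  0.028 ] [ 0.95  2.3  -0.72] 0.030098392838920206
```

View pics/w6.png

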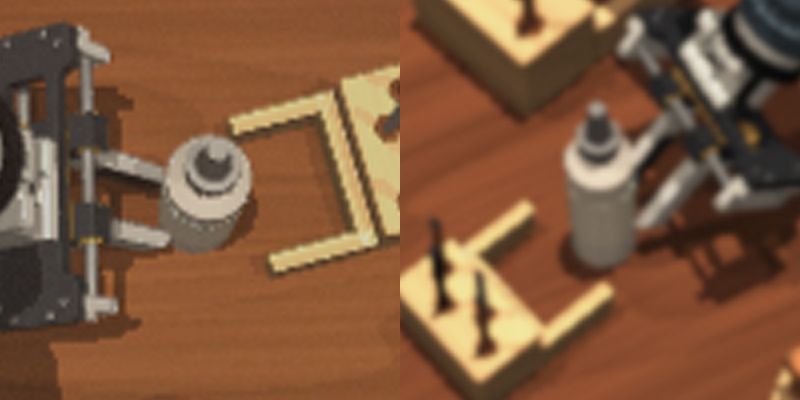

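The bottle stands upright on the bay axis just outside the mouth, at (200,205) in the left half. Now I'll push along the bay axis.

Call:
step_arm(deltas=[-0.36,-0.32,0.1,0.22,0,0,0,-0.36,-0.64,0.2,0.44,0,0,0,-0.36,-0.95,0.29,0.67,0,0,0,-0.36,-1.27,0.39,0.89,0,0,0,-0.36,-1.59,0.49,1.11,0,0,0])

```text
time: 12.92
position: [0.5816, -0.0649, 0.028]
tool_rot: [-179.9, 34.9, 90.3]
ft_force: [-1.1, 1.8, 0.1]
opening: 0.0299
```

Call:
step_arm(deltas=[-0.36,-0.32,0.1,0.22,0,0,0,-0.36,-0.64,0.2,0.44,0,0,0,-0.36,-0.95,0.29,0.67,0,0,0,-0.36,-1.27,0.39,0.89,0,0,0,-0.36,-1.59,0.49,1.11,0,0,0])

```text
time: 13.55
position: [0.5866, -0.0843, 0.028]
tool_rot: [-179.9, 34.9, 90.3]
ft_force: [-0.4, 1.8, 0.7]
opening: 0.0298
```

```bash
python3 where.py .585 -.108 w7
```

```text
glue [ 0.5859 -0.1085] bay [0.0011 0.0289] 0.053 rel tcp [-0.0007 -0.024 ]
glue [ 0.5844 -0.1078] bay [-0.0003  0.03  ] 0.068 rel tcp [-0.0023 -0.0233]
13.65 [ 0.5866 -0.0845  0.028 ] [-1.    1.15  0.25] 0.02999151363997541
```

View pics/w7.png

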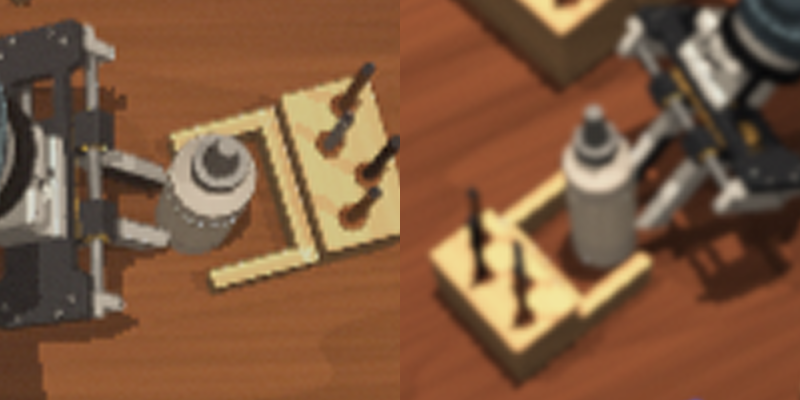

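The bottle is upright and half inside the bay, centred, with about 29 mm still to go.

Call:
step_arm(deltas=[-0.36,-0.32,0.1,0.22,0,0,0,-0.36,-0.64,0.2,0.44,0,0,0,-0.36,-0.95,0.29,0.67,0,0,0,-0.36,-1.27,0.39,0.89,0,0,0,-0.36,-1.59,0.49,1.11,0,0,0])

```text
time: 14.38
position: [0.5916, -0.1037, 0.028]
tool_rot: [-179.9, 34.9, 90.3]
ft_force: [-0.7, 2.5, 0.0]
opening: 0.0304
```

Call:
step_arm(deltas=[-0.36,-0.1,0.03,0.07,0,0,0,-0.36,-0.2,0.06,0.14,0,0,0,-0.36,-0.3,0.09,0.21,0,0,0,-0.36,-0.4,0.12,0.28,0,0,0,-0.36,-0.5,0.15,0.35,0,0,0])

```text
time: 15.0
position: [0.593, -0.1095, 0.028]
tool_rot: [-179.9, 34.9, 90.3]
ft_force: [-0.3, 2.2, 0.2]
opening: 0.0302
```

Call:
step_arm(deltas=[-0.36,-0.03,0.01,0.02,0,0,0,-0.36,-0.07,0.02,0.05,0,0,0,-0.36,-0.1,0.03,0.07,0,0,0,-0.36,-0.13,0.04,0.09,0,0,0,-0.36,-0.16,0.05,0.11,0,0,0])

```text
time: 15.62
position: [0.5936, -0.1114, 0.028]
tool_rot: [-179.9, 34.9, 90.3]
ft_force: [-0.8, 1.8, 0.3]
opening: 0.0301
```

Call:
step_arm(deltas=[-0.36,-0.03,0.01,0.02,0,0,0,-0.36,-0.07,0.02,0.05,0,0,0,-0.36,-0.1,0.03,0.07,0,0,0,-0.36,-0.13,0.04,0.09,0,0,0,-0.36,-0.16,0.05,0.11,0,0,0])

```text
time: 16.25
position: [0.5941, -0.1134, 0.028]
tool_rot: [-179.9, 34.9, 90.3]
ft_force: [-1.5, 1.9, -0.1]
opening: 0.03
```

```bash
python3 where.py .592 -.138 w8
```

```text
glue [ 0.5942 -0.1377] bay [ 0.0019 -0.0014] 0.114 rel tcp [ 0.0002 -0.0243]
glue [ 0.5902 -0.1352] bay [-0.0013  0.002 ] 0.114 rel tcp [-0.0038 -0.0219]
16.35 [ 0.594  -0.1133  0.028 ] [-0.21  1.37  0.16] 0.03058603671921831
```

Close; continue until the force shows wall contact.

Call:
step_arm(deltas=[-0.36,-0.03,0.01,0.02,0,0,0,-0.36,-0.05,0.015,0.035,0,0,0,-0.36,-0.08,0.025,0.055,0,0,0,-0.36,-0.08,0.025,0.055,0,0,0,-0.36,-0.08,0.025,0.055,0,0,0])

```text
time: 17.08
position: [0.5942, -0.1138, 0.0278]
tool_rot: [-179.9, 34.9, 90.3]
ft_force: [-1.7, 6.4, 1.0]
opening: 0.03
```

Call:
step_arm(deltas=[-0.36,-0.03,0.01,0.02,0,0,0,-0.36,-0.05,0.015,0.035,0,0,0,-0.36,-0.08,0.025,0.055,0,0,0,-0.36,-0.08,0.025,0.055,0,0,0,-0.36,-0.08,0.025,0.055,0,0,0])

```text
time: 17.7
position: [0.5943, -0.114, 0.0277]
tool_rot: [-179.9, 34.8, 90.2]
ft_force: [-2.7, 9.4, 2.3]
opening: 0.0303
```

Force rose to 9.4 N with the tool stopped, so the bottle is against the back wall. Retract straight out, slowly at first.

Call:
step_arm(deltas=[-0.36,0.15,-0.05,-0.1,0,0,0,-0.36,0.4,-0.12,-0.28,0,0,0,-0.36,0.9,-0.28,-0.63,0,0,0,-0.36,1.6,-0.49,-1.1,0,0,0,-0.36,2.4,-0.74,-1.67,0,0,0])

```text
time: 18.32
position: [0.5869, -0.0856, 0.028]
tool_rot: [-179.9, 34.9, 90.3]
ft_force: [-0.2, 0.2, 0.4]
opening: 0.0302
```

Call:
step_arm(deltas=[-0.36,1.6,-0.49,-1.1,0,0,0,-0.36,3.2,-0.98,-2.2,0,0,0,-0.36,4.8,-1.47,-3.3,0,0,0,-0.36,6,-1.8,-4.2,0,0,0,-0.36,6,-1.8,-4.2,0,0,0])

```text
time: 18.95
position: [0.5688, -0.0117, 0.0281]
tool_rot: [-179.9, 34.9, 90.4]
ft_force: [-0.0, 0.2, -0.5]
opening: 0.0297
```

```bash
python3 where.py .592 -.138 w9; cat > m2.py <<'E'
from fit import *
T=snapshot("top");C=snapshot("scene")
for t in ["ink","stamp","tape"]:
    for p in(T,C):
        d=cut_out(p,t)[0];print(t,round(d["p"],2),np.round(d["centre"],1))
E
python3 m2.py
```

```text
glue [ 0.5927 -0.1364] bay [0.0008 0.0003] 0.079 rel tcp [ 0.0237 -0.1235]
glue [ 0.5925 -0.1355] bay [0.0008 0.0012] 0.09 rel tcp [ 0.0235 -0.1226]
19.05 [ 0.569  -0.0129  0.0282] [-0.92  0.38 -0.25] 0.03008961691388725Traceback (most recent call last):
  File "m2.py", line 5, in <module>
    d=cut_out(p,t)[0];print(t,round(d["p"],2),np.round(d["centre"],1))
      ~~~~~~~~~~~~^^^
IndexError: list index out of range
```

View pics/w9.png

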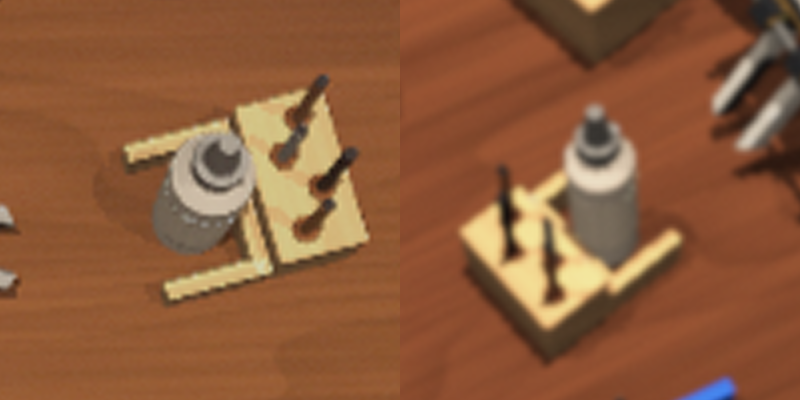

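The bottle stands upright, centred in the bay against the back wall, with the arm clear. I'll raise the arm and check the bystanders.

Call:
step_arm(deltas=[-0.36,-1.4,0,-2,0,0,0,-0.36,-2.8,0,-4,0,0,0,-0.36,-4.2,0,-6,0,0,0,-0.36,-5.7,0,-8.2,0,0,0,-0.36,-5.7,0,-8.2,0,0,0])

```text
time: 19.92
position: [0.5705, -0.0129, 0.1301]
tool_rot: [179.8, 34.9, 90.0]
ft_force: [-0.9, 0.7, -0.1]
opening: 0.0302
```

```bash
sed -i 's/d=cut_out(p,t)\[0\];print/for d in cut_out(p,t)[:2]: print/' m2.py; echo 'cv2.imwrite("pics/end.png",np.hstack([T["image"][80:380,130:530],C["image"][60:360,120:520]]))' >> m2.py; python3 m2.py
```

```text
ink 0.47 [174.9 387.1]
ink 0.67 [167.2 380.8]
stamp 0.74 [116.1 311.3]
stamp 0.51 [230.4 302.8]
stamp 0.5 [266.7 365.3]
tape 0.95 [263.2 407.4]
tape 0.63 [213.4 241.7]
```

View pics/end.png

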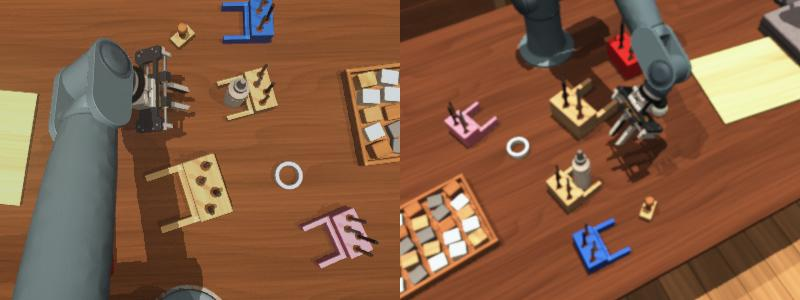

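The stamp (311,116) and tape (419,255) are unmoved in the top view. The arm hides the ink, so I'll move it up and back to see the ink.

Call:
step_arm(deltas=[-0.36,-3.4,0,-4.9,0,0,0,-0.36,-6.9,0,-9.8,0,0,0,-0.36,-2,0,-13.2,0,0,0,-0.36,2.9,0,-16.7,0,0,0,-0.36,7.8,0,-20.1,0,0,0])

```text
time: 20.95
position: [0.5683, 0.168, 0.248]
tool_rot: [-179.9, 34.9, 90.2]
ft_force: [1.1, -0.2, 1.2]
opening: 0.0302
```

Call:
step_arm(deltas=[-0.36,4.5,0,-3.2,0,0,0,-0.36,9,0,-6.4,0,0,0,-0.36,12,0,-9,0,0,0,-0.36,12,0,-9,0,0,0,-0.36,12,0,-9,0,0,0])

```text
time: 21.58
position: [0.5679, 0.3156, 0.2525]
tool_rot: [-179.8, 35.0, 90.3]
ft_force: [0.3, 0.1, -0.5]
opening: 0.0301
```

```bash
python3 m2.py; python3 where.py .592 -.138 w10
```

```text
ink 0.87 [230.5 226.9]
ink 0.51 [166.1 378.5]
stamp 0.77 [117.6 311.6]
stamp 0.16 [261.6 420.1]
stamp 0.72 [269.7 367.5]
tape 0.89 [266.4 415.1]
tape 0.44 [173.6 386.3]
tape 0.55 [201.3 239.6]
glue [ 0.5936 -0.1363] bay [0.0016 0.0001] 0.056 rel tcp [ 0.0255 -0.4523]
glue [ 0.5923 -0.1352] bay [0.0006 0.0015] 0.097 rel tcp [ 0.0242 -0.4512]
22.075 [0.568  0.316  0.2533] [-0.44  0.52  0.36] 0.029949469294900548
```

View pics/end.png

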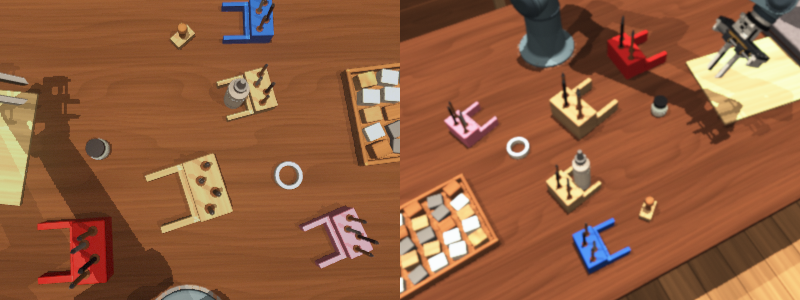

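The ink (228,229), stamp and tape are all where they began, and the bottle stands upright in the bay.

```bash
python3 -c "
from h import *
print(manip.hand_in())"
```

```text
the job is handed in; nothing more can be done
None
```

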